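Load a loaf tin up the sloped wheel track past its catch

ROBOT

A 6-joint arm with a two-finger parallel gripper is mounted at the origin on the work surface. World frame = base frame: x ahead of the robot, y to its left, z up, the work surface at z = 0. Lengths are in mm, angles in rad, forces in N, time in s.
With the tool pointing down it reaches from about 350 to 850 mm from the base axis. Payload 8.1 kg.
Tool frame: the origin (TCP) lies at the very end of the fingers, on their centre line; the grasp point (between the pads) lies 19 mm behind it; z points along the fingers, y is the line along which they close (so a half turn about z gives the same grasp; the last joint's range is limited). The gripper opens to 85 mm and grips with 20 to 120 N. Pads are 22 mm wide; open, the fingers measure 114 mm over their backs; the gripper's body (76 mm by 85 mm) begins 54 mm behind the grasp point. The pads swing forward as they close: fully open they stand 13 mm farther back than shut.
Start: joints at [1.192, 0.13, 1.488, -0, 1.523, -0.085], TCP at [173.733, 574.301, 231.292] pointing down, gripper open.
Joint ranges: [-2.96, 2.96], [-0.89, 2.26], [0.02, 2.5], [-1.34, 4.48], [0, 2.73], [-2.66, 2.66]. Speed limits (rad/s): [2.39, 2.39, 2.79, 3.14, 3.14, 3.14].

INTERFACE

Orientations are given as a 3x3 rotation matrix whose columns are the frame's x, y, z axes.
In Python, from workcell import robot, imaging, ticket gives the robot as it stands.
- The arm moves only by the tool send_rows, never from a script. Its argument "commands" is a list of rows, each a list of 4 numbers: the shift along the tool's x, y, z in m, then the turn about the tool's z in rad. In form: [[dx, dy, dz, twist], ...]. A call has 1 to 20 rows; each row shifts and turns the commanded pose from where the row before left it, along the tool's axes as they then stand; what a row does not reach is not made up. A row lasts 1/8 s, in which the tool goes at most 62.5 mm and 10.7 degrees, less where a joint would pass 70% of its speed; a pose out of reach is approached as far as the arm can. A call with a gripper value outside its range is refused whole. "gripper" is the closure, from -1 (fully open) to 1 (shut), set as the call begins (left out, the last holds). The fingers move at their own pace and stop on an object; the grip force is fixed at half the most. Time passes only in rows, so rows that do not move let the fingers close. It gives the time, the measured TCP pose, the force, the opening and the grip force at its end, in the units of the state.
- robot.get_obs(): the state, without advancing time (a new reading comes with each control period).
- imaging.get_image(name): name is "side" or "top"; returns a dict with "color" (420x560x3 uint8, red, green, blue), "depth" (420x560 float32, mm along the optical axis (not along the pixel's ray), 0 where there is no reading), "intrinsics" (3x3 intrinsics, pixels), "eye" and "attitude" of the camera in the world. Camera axes: x right, y up, looking along -z (the intrinsics and any distortion apply to the point x, -y, -z); pixel columns grow to the right and rows downward; lengths in mm; the calibration is good to about 2 mm. A picture is of the moment at which its call begins.
- ticket.sign_off(): hands the job in; it is judged then, once.
The state is a dict: "time": time; "joints": joint angles; "joint_vel": joint speeds; "tau": joint torques, N m; "position": TCP position; "eef_rot": TCP orientation; "ft_force": force on the tool from outside, world axes, zero at the start; "ft_torque": the same for the moment, N m; "finger_gap": opening from 0.0 (shut) to 1.0 (fully open); "grip_force": force on a finger pad.
Only numpy, scipy, OpenCV 4.12 (cv2) and the standard library are available. Lean on these libraries where they do the work, as an engineer would, in place of code of your own. Each camera call takes 0.05 s, during which the arm holds its last target. There are 200 camera calls.

TASK

The full loaf tin has to go from the wooden deck up onto the narrow sloping wheel track, where the one-way catch holds it. First knock the red transport pin down flush with the deck using the mallet (not the hand), stand or lay the mallet back on the bench, then push the tin straight up the track, without ramming it, until it meets the sprung bumper at the top and the catch has come up behind it, and let it roll back to rest on the catch. Leave the empty tin, the jar and the cup where they are.

Things in the scene. Friction and masses are not known exactly. Their poses are not given: they have to be found in the camera images.
- run: Loading run, fixed to the bench. Origin on the bench (z 0) under the line where level deck and sloped track meet; y points up the track, x to the right looking uphill, z up. Deck: light wood, 210 mm wide, top 50 mm above the bench, y from -310 to 0 mm. Track: blue frame 110 mm wide, y from 0 to 300 mm, rising at 10 degrees from deck height.
- track_foot (a point): Centre of the track's foot, at deck height (50 mm above the run's origin). From here two rows of free-running grey skate wheels (20 mm diameter, rows at x -29 and +29 mm, their tops on the 10 degree slope) lead up. No side guides; a tin left alone on the wheels rolls back down.
- catch_zone (a point): Point on the slope 70 mm from the foot. The red sprung catch's tip, 18 mm above the wheels, lies within 20 mm up or down of here, set anew each time and not reported. A tin going up presses it down (about 2 N); it springs up behind the tin's rear wall once that is some 10 mm past the tip.
- bumper_zone (a point): Point on the slope 245 mm from the foot. The black bumper's face (70 mm wide, 10 to 60 mm above the wheels, spring 1.2 N/mm, 12 mm travel, on a yellow bracket) is within 20 mm up or down of here, always 175 mm above the catch tip (15 mm more than the tin's length). Not reported: feel for it.
- tin: The loaf tin to load: bright steel, 100 mm wide (x), 160 mm long (y), upright walls 75 mm high, brown loaf filling it to 95 mm; about 0.7 kg. On the deck, y roughly uphill, up to 25 mm off the centre line and turned up to 0.3 rad. Too wide to grasp. Lower end edges rounded, radius 10 mm. Origin at the centre of its underside, z up.
- lockpin (a joint): How far the red transport pin has been driven down, in m: 0 standing up, 0.022 fully down and flush with the deck. It slides stiffly (about 8 N) and stays where it is left.
- pin_top (a point): Centre of the top of the red transport pin: upright, 22 mm diameter, on the run's centre line in the deck 28 mm before the foot of the track. It stands 22 mm above the deck as found and blocks the tin's way.
- mallet: Wooden mallet, 0.36 kg, found standing on one face of its dark head on the bench with the handle level. Head 56 x 50 x 80 mm (x, y, z). Pale handle along -x, 24 mm wide, 26 mm deep, centre line 45 mm above the origin, ending 178 mm from the head's centre. Origin at the centre of the head's lower striking face, z up. It stands stably on that face.
- mallet_grip (a point): Point on the handle's centre line 65 mm from the head's centre line and 45 mm above the lower striking face: a good place to grip from above, across the handle.
- mallet_face (a point): Centre of the mallet's lower striking face (same point as the mallet's origin).
- empty_tin: Bystander: empty dark loaf tin, 100 x 160 x 75 mm; origin at the centre of its underside. Leave it.
- jar: Bystander: glass jar with white cap, 66 mm diameter, 100 mm high; origin under its centre. Leave it.
- cup: Bystander: white cup, 72 mm across, 75 mm high; origin under its centre. Leave it.
Mind the look-alikes: they are no part of the job. Leave any green look-alike of the tin alone.

How it is judged:
By the outcome, as a careful person would: the job done as asked, in the order asked, and still so for the second after the job is handed in, with the robot touching nothing.
It also fails if it takes over 72 s, if anything falls off the work surface, if the arm or the gripper's body presses on something with over 40 N, if the wrist force passes 120 N, or if a joint passes its speed limit or range.

## Working session

There is one attempt and no reset: what is moved stays moved. The work goes in short steps, Python scripts to look and compute and a tool call to move; the robot and the scene stay as the last step left them, time stands still between calls to the robot, and variables do not carry over. Pictures are saved under pics/ and viewed, at most 10 in all, crops included, and the job is handed in when it is done.

Besides the shell and the picture viewer there is one more tool, called after "Call:" as name(argument=value, ...) on one line, values as JSON. send_rows: Moves the arm, as the interface text tells. Its arguments: {"type":"object","properties":{"commands":{"type":"array","items":{"type":"array","items":{"type":"number"}}},"gripper":{"type":"number"}},"required":["commands"]}

```bash
mkdir -p pics; ls; cat > h.py <<'E'
import numpy as np, cv2
from workcell import robot, imaging, ticket
def cloud(im):
    K=np.array(im["intrinsics"]);d=im["depth"];v,u=np.mgrid[:d.shape[0],:d.shape[1]]
    p=np.stack([(u-K[0,2])/K[0,0]*d,-(v-K[1,2])/K[1,1]*d,-d],-1)
    P=p@np.array(im["attitude"]).T+np.array(im["eye"]); P[d==0]=np.nan
    return P
E
python3 - <<'E'
from h import *
for n in("top","side"):
    im=imaging.get_image(n); cv2.imwrite(f"pics/{n}0.png",im["color"][:,:,::-1]); np.savez(f"{n}0.npz",**im)
    print(n,im["eye"],np.round(im["attitude"],3).tolist(),im["intrinsics"], [k for k in im])
o=robot.get_obs();print(o["time"],o["eef_rot"],o["position"])
E
```

```text
pics
top [ 370.72074081  -66.75024183 1286.26500205] [[0.008, 0.988, -0.157], [-1.0, 0.007, -0.004], [-0.003, 0.157, 0.988]] [[449.03889607   0.         283.6027907 ]
 [  0.         449.03889607 209.36434323]
 [  0.           0.           1.        ]] ['color', 'depth', 'intrinsics', 'eye', 'attitude']
side [-189.87913584 -879.95871492  910.96783866] [[0.731, 0.411, -0.544], [-0.682, 0.439, -0.584], [-0.001, 0.799, 0.602]] [[415.4289723    0.         272.44360635]
 [  0.         415.4289723  210.23588141]
 [  0.           0.           1.        ]] ['color', 'depth', 'intrinsics', 'eye', 'attitude']
0.1 [[-9.57141760e-01  2.89619082e-01 -6.62876107e-04]
 [ 2.89619789e-01  9.57140450e-01 -1.59262830e-03]
 [ 1.73209989e-04 -1.71635309e-03 -9.99998512e-01]] [173.52258268 573.82407589 230.3208036 ]
```

View pics/top0.png

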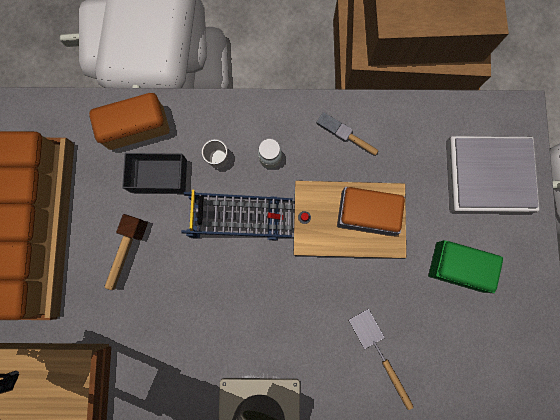

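View pics/side0.png

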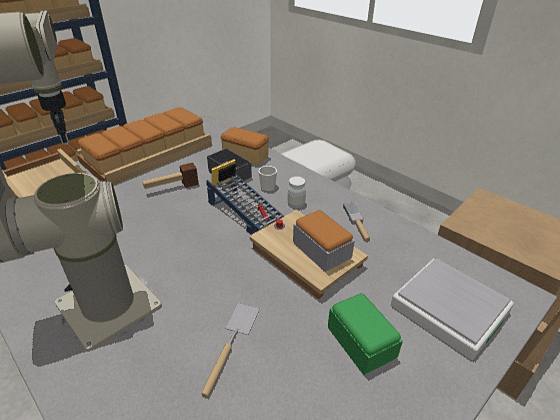

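The top view shows the mallet head at (133,226) with its handle running to (112,285). The pin is at (304,216), the deck spans (294..406, 181..258), the track runs left to the yellow bracket at (193,214), and the tin is at (372,210). The side view confirms this layout, and the green look-alike sits apart from it.

```bash
cat >> h.py <<'E'
def rect(P,m):
    p=P[m]; p=p[~np.isnan(p).any(1)]
    (c,s,a)=cv2.minAreaRect(p[:,:2].astype(np.float32)); return np.round(c,1),np.round(s,1),round(a,2),np.round(np.median(p[:,2]),1),len(p)
def big(m):
    n,l,s,_=cv2.connectedComponentsWithStats(m.astype(np.uint8)); return l==1+np.argmax(s[1:,4])
def box(m,r0,r1,c0,c1):
    o=np.zeros_like(m);o[r0:r1,c0:c1]=m[r0:r1,c0:c1];return o
E
python3 - <<'E'
from h import *
im=dict(np.load("top0.npz"));P=cloud(im);C=im["color"].astype(int);H=cv2.cvtColor(im["color"],cv2.COLOR_RGB2HSV).astype(int);z=P[...,2]
print("bench z",np.nanmedian(z[300:330,300:340]))
deck=big(box((abs(z-50)<6),170,270,285,415)&(H[...,1]>50)); 
# fill deck hull incl tin
print("deck",rect(P,box((abs(z-50)<6)&(H[...,1]>60),175,265,290,412)))
print("loaf",rect(P,big(box((z>85)&(z<110),180,240,330,412))), "tin>65",rect(P,big(box((z>60)&(z<110),180,240,330,412))))
pm=big(box((H[...,1]>150)&((H[...,0]<6)|(H[...,0]>174))&(C[...,0]>90),205,230,296,315)); print("pin",rect(P,pm),np.nanmean(P[pm],0))
cm=big(box((H[...,1]>150)&((H[...,0]<6)|(H[...,0]>174))&(C[...,0]>90),200,235,255,290)); print("catch",rect(P,cm),np.nanmean(P[cm],0),np.nanmax(P[cm],0))
print("mallet head",rect(P,big(box(z>70,205,245,110,155))))
hm=big(box((z>45)&(z<66)&(C[...,0]>130),225,300,95,140));print("handle",rect(P,hm),np.nanmean(P[hm],0))
q=P[hm];l=cv2.fitLine(q[:,:2].astype(np.float32),cv2.DIST_L2,0,.01,.01).ravel();print("hline",l)
bl=box((z>50)&(z<130),185,245,180,296)&(C[...,2]>C[...,0]+15);print("blue",rect(P,bl))
ye=big(box((H[...,1]>150)&(abs(H[...,0]-25)<8),180,245,180,215));print("yellow",rect(P,ye),np.nanmax(z[ye]))
for n,m in(("empty",box((z>60)&(z<90),150,196,118,190)),("cup",box((z>60)&(z<90),135,170,198,230)),("jar",box((z>85)&(z<120),135,170,255,285))):print(n,rect(P,big(m)))
E
```

```text
bench z -1.183240186605417
deck (array([ 543.2, -239.9]), array([322.3, 210.3]), 88.9, np.float64(48.8), 5408)
loaf (array([ 507.8, -283. ]), array([162.4,  29.8]), 70.43, np.float64(97.8), 92) tin>65 (array([ 523.7, -266.3]), array([187.3,  83.5]), 49.51, np.float64(86.2), 217)
pin (array([ 546.3, -119.1]), array([18.7, 18.7]), 67.86, np.float64(69.5), 44) [ 546.17046394 -119.10768241   68.86024284]
catch (array([553.7, -33.4]), array([26.5, 31.9]), 2.45, np.float64(66.7), 59) [547.47527015 -33.98931775  64.88746932] [566.25563468 -16.83527789  86.03057573]
mallet head (array([514.8, 360.6]), array([50.9, 55.4]), 72.33, np.float64(79.0), 382)
handle (array([416.4, 391.4]), array([ 22.7, 147.1]), 73.23, np.float64(57.0), 401) [416.6740653  391.24642942  57.07052378]
hline [ 9.5719433e-01 -2.8944597e-01  4.1667407e+02  3.9124643e+02]
blue (array([547.9,  74.1]), array([271.2, 121.2]), 88.32, np.float64(71.1), 428)
yellow (array([551. , 176.9]), array([99.7, 18.2]), 3.1, np.float64(151.8), 125) 159.06553295185017
empty (array([670.7, 304.4]), array([162.4, 102.1]), 89.54, np.float64(71.5), 442)
cup (array([724.6, 133.5]), array([69.9, 68. ]), 1.39, np.float64(71.5), 171)
jar (array([726.8, -20.9]), array([58.5, 54.9]), 0.56, np.float64(98.6), 360)
```

Call:
send_rows(commands=[[-0.0323,-0.0105,0,0],[-0.0323,-0.0105,0,0],[-0.0323,-0.0105,0,0],[-0.0323,-0.0105,0,0],[-0.0323,-0.0105,0,0],[-0.0323,-0.0105,0,0],[-0.0323,-0.0105,0,0],[-0.0323,-0.0105,0,0],[-0.0323,-0.0105,0,0],[-0.0323,-0.0105,0,0],[0,0,0.03,0],[0,0,0.03,0],[0,0,0.03,0],[0,0,0.03,0],[0,0,0,0]], gripper=-1)

```text
time: 1.98
position: [450.2, 378.7, 107.8]
eef_rot: [[-0.957, 0.29, -0.006], [0.29, 0.957, -0.004], [0.004, -0.005, -1.0]]
ft_force: [-0.9, -0.3, 0.6]
finger_gap: 0.999
grip_force: 0.0
```

```bash
python3 - <<'E'
from h import *
o=robot.get_obs();print(o["time"],o["position"],np.round(o["eef_rot"],3).tolist(),o["ft_force"])
im=dict(np.load("top0.npz"));P=cloud(im);C=im["color"].astype(int);H=cv2.cvtColor(im["color"],cv2.COLOR_RGB2HSV).astype(int);z=P[...,2]
K,A,E=im["intrinsics"],im["attitude"],im["eye"]
def ray(uv,h):
    uv=np.atleast_2d(uv).astype(float);d=np.c_[(uv[:,0]-K[0,2])/K[0,0],-(uv[:,1]-K[1,2])/K[1,1],-np.ones(len(uv))]@A.T
    return (E+d*((h-E[2])/d[:,2])[:,None])[:,:2]
lm=big(box((H[...,1]>150)&(C[...,0]>120)&(C[...,0]-C[...,1]>60)&(H[...,0]>5),180,240,335,412))
v,u=np.nonzero(lm);print("loafpx",u.min(),u.max(),v.min(),v.max(),"valid",np.isfinite(z[lm]).mean(),np.nanpercentile(z[lm],[5,50,95]))
print("loaf",cv2.minAreaRect(ray(np.c_[u,v],90).astype(np.float32)))
d=box((H[...,0]>8)&(H[...,0]<25)&(H[...,1]>60)&(C[...,0]>120),172,268,285,415)&~lm
# deck edges: per-column top/bottom
cols=[c for c in range(300,402)];
for nm,f in(("far",np.min),("near",np.max)):
    pt=np.array([(c,f(np.nonzero(d[:,c])[0])+(-.5 if f is np.min else .5)) for c in cols if d[:,c].any()]);w=ray(pt,49)
    l=cv2.fitLine(w.astype(np.float32),cv2.DIST_HUBER,0,.01,.01).ravel();print(nm,l, "x at y=-240:",l[2]+(-240-l[3])*l[0]/l[1])
rows=range(185,254)
for nm,f in(("foot",np.min),("end",np.max)):
    pt=np.array([(f(np.nonzero(d[r])[0])+(-.5 if f is np.min else .5),r) for r in rows if d[r].any()]);w=ray(pt,49);print(nm,np.median(w[:,1]))
    l=cv2.fitLine(w.astype(np.float32),cv2.DIST_HUBER,0,.01,.01).ravel();print(l)
pm=big(box((H[...,1]>150)&((H[...,0]<6)|(H[...,0]>174))&(C[...,0]>90),205,230,296,315));v,u=np.nonzero(pm);print("pin",ray([[u.mean(),v.mean()]],70),len(u))
E
```

```text
1.975 [450.24401989 378.65787335 107.80233768] [[-0.957, 0.29, -0.006], [0.29, 0.957, -0.004], [0.004, -0.005, -1.0]] [-0.91992807 -0.3326014   0.59424662]
loafpx 344 403 188 229 valid 0.9968798751950078 [139.82269579 143.43112122 146.99856346]
loaf ((564.7135009765625, -302.82342529296875), (154.4841766357422, 95.1809310913086), 81.33316040039062)
far [ 1.8797439e-02  9.9982333e-01  6.4756940e+02 -2.4880919e+02] x at y=-240: 647.73505
near [ 2.0435536e-02  9.9979115e-01  4.3868579e+02 -2.6625015e+02] x at y=-240: 439.22235
foot -92.1974568691867
[ 9.9986386e-01 -1.6499214e-02  5.5122498e+02 -9.1397919e+01]
end -400.3323613852599
[ 9.9938786e-01 -3.4983523e-02  5.2048950e+02 -4.0015482e+02]
pin [[ 545.9980359  -119.05780394]] 44
```

Call:
send_rows(commands=[[-0.002,0.002,0.02,0],[0,0,0.02,0],[0,0,0.02,0],[0,0,0.018,0],[0,0,0,0],[0,0,0,0]])

```text
time: 2.72
position: [455.3, 381.8, 33.7]
eef_rot: [[-0.957, 0.29, 0.0], [0.29, 0.957, 0.0], [-0.0, 0.0, -1.0]]
ft_force: [-0.2, 0.2, 0.4]
finger_gap: 1.0
grip_force: 0.0
```

Call:
send_rows(commands=[[0,0,0,0],[0,0,0,0],[0,0,0,0],[0,0,0,0],[0,0,0,0],[0,0,0,0],[0,0,0,0],[0,0,0,0]], gripper=1)

```text
time: 3.72
position: [455.2, 381.7, 33.7]
eef_rot: [[-0.957, 0.29, 0.0], [0.29, 0.957, 0.0], [-0.0, 0.0, -1.0]]
ft_force: [-1.8, -1.5, 5.7]
finger_gap: 0.27
grip_force: 60.5
```

Call:
send_rows(commands=[[0,0,-0.01,0],[0,0,-0.02,0],[0,0,-0.03,0],[0,0,-0.03,0],[0,0,-0.03,0],[0,0,-0.03,0],[0,0,-0.03,0],[0,0,-0.02,0],[0,0,0,0]])

```text
time: 4.85
position: [455.9, 382.3, 235.8]
eef_rot: [[-0.957, 0.29, 0.003], [0.29, 0.957, 0.002], [-0.002, 0.003, -1.0]]
ft_force: [-0.8, -0.5, -4.7]
finger_gap: 0.266
grip_force: 59.5
```

```bash
python3 - <<'E'
from h import *
for n in("top","side"):
    im=imaging.get_image(n); cv2.imwrite(f"pics/{n}1.png",im["color"][:,:,::-1]); np.savez(f"{n}1.npz",**im)
a=np.hstack([cv2.imread("pics/top1.png")[150:330,60:300],cv2.imread("pics/side1.png")[60:240,60:300]]);cv2.imwrite("pics/m1.png",cv2.resize(a,(800,300)))
E
```

```text
(no output)
```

View pics/m1.png

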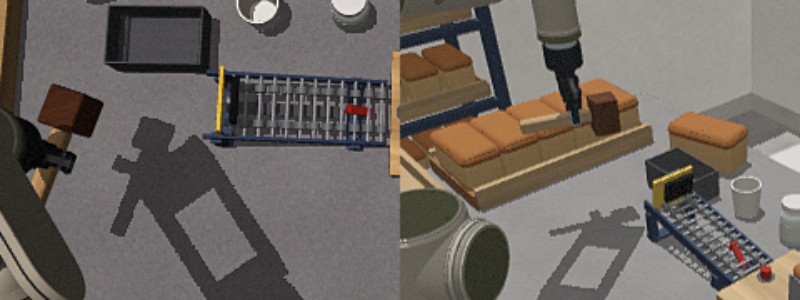

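The picture shows the mallet held level and clear of the bench.

```bash
python3 - <<'E'
from h import *
im=dict(np.load("top1.npz"));P=cloud(im);C=im["color"].astype(int);z=P[...,2]
m=big(box((z>250)&(C[...,0]>C[...,2]+20)&(C[...,0]<125),190,240,75,130));print(rect(P,m))
q=P[m];c=np.linalg.lstsq(np.c_[q[:,:2]-q[:,:2].mean(0),np.ones(len(q))],q[:,2],rcond=None)[0];print(c)
print(robot.get_obs()["position"])
E
```

```text
(array([503.9, 366. ]), array([49.5, 80.6]), 73.79, np.float64(280.3), 599)
[ 2.99028227e-01 -3.40642006e-02  2.76978134e+02]
[454.61292077 381.38505558 232.39839799]
```

Call:
send_rows(commands=[[-0.0053,-0.01413,0,0],[-0.0106,-0.02826,0,0],[-0.0106,-0.02826,0,0],[-0.0106,-0.02826,0,0],[-0.0106,-0.02826,0,0],[-0.0106,-0.02826,0,0],[-0.0106,-0.02826,0,0],[-0.0106,-0.02826,0,0],[-0.0106,-0.02826,0,0],[-0.0106,-0.02826,0,0],[-0.0106,-0.02826,0,0],[-0.0106,-0.02826,0,0],[-0.0106,-0.02826,0,0],[-0.0106,-0.02826,0,0],[-0.0106,-0.02826,0,0],[-0.0106,-0.02826,0,0],[-0.0053,-0.01413,0,0],[0,0,0.03,0],[0,0,0.03,0],[0,0,0,0]])

```text
time: 7.45
position: [483.6, -99.5, 169.9]
eef_rot: [[-0.957, 0.29, -0.007], [0.29, 0.957, 0.002], [0.007, 0.0, -1.0]]
ft_force: [-0.5, 0.3, -3.6]
finger_gap: 0.27
grip_force: 59.5
```

Call:
send_rows(commands=[[0,0,0,0],[0,0,0,0]])

```text
time: 7.7
position: [487.4, -100.5, 175.1]
eef_rot: [[-0.957, 0.289, 0.003], [0.289, 0.957, -0.001], [-0.003, -0.0, -1.0]]
ft_force: [0.0, -0.7, -3.3]
finger_gap: 0.265
grip_force: 59.5
```

```bash
python3 - <<'E'
from h import *
for n in("top","side"):
    im=imaging.get_image(n); cv2.imwrite(f"pics/{n}2.png",im["color"][:,:,::-1]); np.savez(f"{n}2.npz",**im)
im=dict(np.load("top2.npz"));P=cloud(im);C=im["color"].astype(int);z=P[...,2]
m=big(box((z>150)&(z<240)&(C[...,0]>C[...,2]+20)&(C[...,0]<125),160,260,260,350));print(rect(P,m));zz=np.nanpercentile(z[m],80);print(zz,rect(P,m&(abs(z-zz)<6)))
a=np.hstack([cv2.imread("pics/top2.png")[130:310,230:470],cv2.imread("pics/side2.png")[130:310,190:430]]);cv2.imwrite("pics/m2.png",cv2.resize(a,(800,300)))
print(robot.get_obs()["position"])
E
```

```text
(array([438.9, -85.1]), array([23.1, 38.4]), 71.66, np.float64(197.8), 133)
199.47334863963692 (array([438.9, -85.2]), array([23. , 38.4]), 71.84, np.float64(197.8), 131)
[ 487.15619524 -100.45211148  174.69800889]
```

View pics/m2.png

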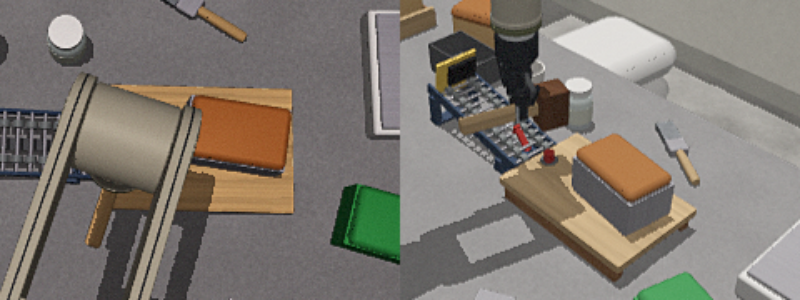

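Call:
send_rows(commands=[[0,0,0.025,0],[0,0,0.025,0],[0,0,0.01,0],[0,0,0.006,0],[0,0,0.005,0],[0,0,0.005,0],[0,0,0.004,0],[0,0,0,0]])

```text
time: 8.8
position: [487.3, -100.6, 93.8]
eef_rot: [[-0.957, 0.29, 0.002], [0.29, 0.957, -0.001], [-0.002, 0.0, -1.0]]
ft_force: [1.6, 0.6, 1.4]
finger_gap: 0.269
grip_force: 60.2
```

Call:
send_rows(commands=[[0,0,0.004,0],[0,0,0.003,0],[0,0,0.002,0],[0,0,0,0]])

```text
time: 9.3
position: [486.9, -100.5, 84.4]
eef_rot: [[-0.957, 0.29, 0.001], [0.29, 0.957, -0.0], [-0.001, -0.0, -1.0]]
ft_force: [3.2, -1.0, 2.8]
finger_gap: 0.269
grip_force: 60.4
```

```bash
python3 - <<'E'
from h import *
im=imaging.get_image("side"); cv2.imwrite("pics/s3.png",cv2.resize(im["color"][160:280,210:370,::-1],(800,600)))
E
```

```text
(no output)
```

View pics/s3.png

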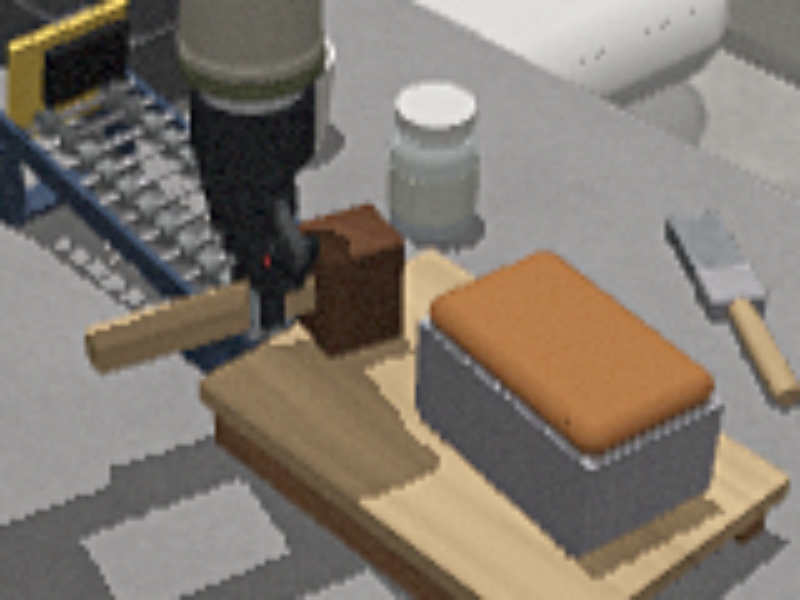

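The mallet head is standing on the pin at about deck level, with the handle nearly level. I'll press a little more to seat it.

Call:
send_rows(commands=[[0,0,0.002,0],[0,0,0.001,0],[0,0,0,0],[0,0,0,0]])

```text
time: 9.85
position: [486.7, -100.5, 83.2]
eef_rot: [[-0.957, 0.29, 0.0], [0.29, 0.957, -0.001], [-0.001, -0.0, -1.0]]
ft_force: [-7.6, 1.5, 21.8]
finger_gap: 0.268
grip_force: 62.9
```

Call:
send_rows(commands=[[0,0,0.002,0],[0,0,0,0],[0,0,0,0]])

```text
time: 10.22
position: [486.3, -100.7, 81.9]
eef_rot: [[-0.957, 0.29, -0.0], [0.29, 0.957, -0.001], [0.0, -0.001, -1.0]]
ft_force: [-13.8, 1.5, 29.2]
finger_gap: 0.268
grip_force: 64.7
```

Call:
send_rows(commands=[[0,0,-0.005,0],[0,0,-0.02,0],[0,0,-0.03,0],[0,0,-0.03,0],[0,0,-0.03,0],[0,0,-0.03,0],[0.0106,0.02826,-0.01,0],[0.0106,0.02826,0,0],[0.0106,0.02826,0,0],[0.0106,0.02826,0,0],[0.0106,0.02826,0,0],[0.0106,0.02826,0,0],[0.0106,0.02826,0,0],[0.0106,0.02826,0,0],[0,0,0,0]])

```text
time: 12.1
position: [468.7, 142.1, 232.1]
eef_rot: [[-0.958, 0.287, -0.005], [0.287, 0.958, -0.0], [0.005, -0.002, -1.0]]
ft_force: [-0.4, -1.0, -3.8]
finger_gap: 0.267
grip_force: 60.1
```

```bash
python3 - <<'E'
from h import *
S=[]
for n,b in(("side",(160,280,210,370)),("top",(150,270,280,440))):
    im=imaging.get_image(n);P=cloud(im);C=im["color"].astype(int);H=cv2.cvtColor(im["color"],cv2.COLOR_RGB2HSV).astype(int);np.savez(f"{n}3.npz",**im)
    r=(205,230,296,315) if n=="top" else (215,235,270,292)
    m=big(box((H[...,1]>150)&((H[...,0]<6)|(H[...,0]>174))&(C[...,0]>90),*r));print(n,rect(P,m),np.nanpercentile(P[m][:,2],[10,50,90]))
    S.append(cv2.resize(im["color"][b[0]:b[1],b[2]:b[3],::-1],(400,300)))
print("deck near pin",np.nanmedian(P[200:206,298:312,2]))
cv2.imwrite("pics/p4.png",np.hstack(S));print(robot.get_obs()["position"])
E
```

```text
Traceback (most recent call last):
  File "h.py", line 12, in big
    n,l,s,_=cv2.connectedComponentsWithStats(m.astype(np.uint8)); return l==1+np.argmax(s[1:,4])
                                                                              ~~~~~~~~~^^^^^^^^^
ValueError: attempt to get argmax of an empty sequence
```

```bash
python3 - <<'E'
from h import *
S=[]
for n,b,r in(("top",(150,270,280,440),(200,235,290,320)),("side",(160,280,210,370),(205,245,255,300))):
    im=imaging.get_image(n);P=cloud(im);C=im["color"].astype(int);H=cv2.cvtColor(im["color"],cv2.COLOR_RGB2HSV).astype(int);np.savez(f"{n}3.npz",**im)
    S.append(cv2.resize(im["color"][b[0]:b[1],b[2]:b[3],::-1],(400,300)))
    m=box((H[...,1]>150)&((H[...,0]<6)|(H[...,0]>174)),*r);print(n,m.sum(),np.nanpercentile(P[m][:,2],[10,50,90]) if m.any() else 0, np.nanmean(P[m],0))
    if n=="top": print("deck near pin",np.nanmedian(P[200:206,298:312,2]))
cv2.imwrite("pics/p4.png",np.hstack(S));print(robot.get_obs()["position"])
E
```

```text
top 0 0 [nan nan nan]
deck near pin 48.07322432592082
side 58 [45.78847259 64.19236604 78.4200477 ] [547.97591283 -37.56878602  62.6734863 ]
[469.74460284 140.0951963  232.9122819 ]<stdin>:6: RuntimeWarning: Mean of empty slice
```

View pics/p4.png

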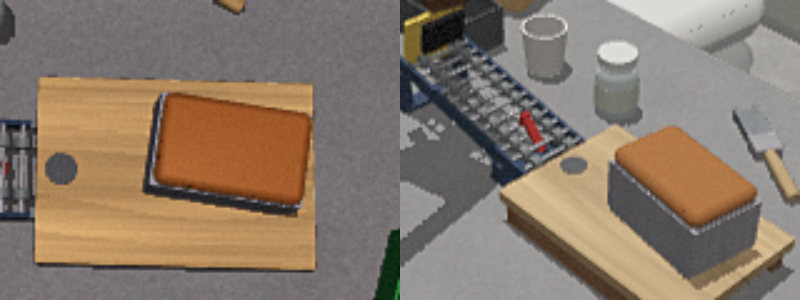

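Call:
send_rows(commands=[[0.0105,0.0284,0,0],[0.0105,0.0284,0,0],[0.0105,0.0284,0,0],[0.0105,0.0284,0,0],[0.0105,0.0284,0,0],[0.0105,0.0284,0,0],[0.0105,0.0284,0,0],[0.0105,0.0284,0,0],[0,0,0.03,0],[0,0,0.03,0],[0,0,0.03,0],[0,0,0.03,0],[0,0,0.03,0],[0,0,0.02,0],[0,0,0.015,0],[0,0,0.007,0],[0,0,0,0],[0,0,0,0]])

```text
time: 14.5
position: [456.8, 383.0, 43.4]
eef_rot: [[-0.957, 0.29, 0.001], [0.29, 0.957, 0.001], [-0.001, 0.001, -1.0]]
ft_force: [-0.4, 0.3, -3.7]
finger_gap: 0.267
grip_force: 60.2
```

```bash
python3 - <<'E'
from h import *
im=dict(np.load("top3.npz"));P=cloud(im);z=P[...,2];print(im["color"][217,304],np.nanmedian(z[215:220,301:308]),np.nanmedian(z[205:209,300:308]),np.nanmedian(z[225:229,300:308]))
im=dict(np.load("top3.npz"));H=cv2.cvtColor(im["color"],cv2.COLOR_RGB2HSV).astype(int);C=im["color"].astype(int)
lm=big(box((z>132)&(H[...,1]>120),180,245,335,412));print(rect(P,lm))
E
```

```text
[81 78 79] 49.52232390416452 48.394425761955404 49.22172014002365
(array([ 556.3, -293.8]), array([156.2,  98.5]), 80.9, np.float64(143.2), 2194)
```

Call:
send_rows(commands=[[0,0,0.004,0],[0,0,0.003,0],[0,0,0.002,0],[0,0,0,0]])

```text
time: 15.0
position: [455.9, 382.3, 33.0]
eef_rot: [[-0.957, 0.29, -0.0], [0.29, 0.957, -0.0], [0.0, -0.0, -1.0]]
ft_force: [-0.3, 0.9, -3.0]
finger_gap: 0.271
grip_force: 60.2
```

Call:
send_rows(commands=[[0,0,0.0015,0],[0,0,0,0]])

```text
time: 15.25
position: [456.3, 382.6, 32.4]
eef_rot: [[-0.957, 0.29, 0.001], [0.29, 0.957, 0.0], [-0.0, 0.0, -1.0]]
ft_force: [-1.6, -1.9, 2.0]
finger_gap: 0.269
grip_force: 60.9
```

Call:
send_rows(commands=[[0,0,0,0],[0,0,0,0],[0,0,0,0],[0,0,0,0],[0,0,0,0],[0,0,-0.01,0],[0,0,-0.03,0],[0,0,-0.03,0],[0,0,-0.03,0],[0,0,-0.04,0],[0,0,-0.04,0],[0,0,-0.02,0]], gripper=-1)

```text
time: 16.75
position: [457.0, 383.2, 235.5]
eef_rot: [[-0.957, 0.29, 0.004], [0.29, 0.957, 0.003], [-0.003, 0.004, -1.0]]
ft_force: [0.1, -0.1, -1.0]
finger_gap: 1.003
grip_force: 0.0
```

Call:
send_rows(commands=[[-0.0193,-0.0293,0,0],[-0.0193,-0.0293,0,0],[-0.0193,-0.0293,0,0],[-0.0193,-0.0293,0,0],[-0.0193,-0.0293,0,0],[-0.0193,-0.0293,0,0],[-0.0193,-0.0293,0,0],[-0.0193,-0.0293,0,0],[-0.0193,-0.0293,0,0],[-0.0193,-0.0293,0,0],[-0.0193,-0.0293,0,0],[-0.0193,-0.0293,0,0],[-0.0193,-0.0293,0,0],[-0.0193,-0.0293,0,0],[-0.0193,-0.0293,0,0],[-0.0193,-0.0293,0,0],[-0.0193,-0.0293,0,0],[-0.0193,-0.0293,0,0],[-0.0193,-0.0293,0,0],[-0.0193,-0.0293,0,0]])

```text
time: 19.25
position: [655.7, -291.2, 230.8]
eef_rot: [[-0.957, 0.29, -0.001], [0.29, 0.957, 0.001], [0.001, 0.0, -1.0]]
ft_force: [-0.4, -0.6, 0.2]
finger_gap: 0.999
grip_force: 0.0
```

Call:
send_rows(commands=[[0,0,0,-0.1375],[0,0,0,-0.1375],[0,0,0,0],[0,0,0,0]])

```text
time: 19.75
position: [655.7, -290.1, 231.3]
eef_rot: [[-1.0, 0.022, -0.001], [0.022, 1.0, 0.0], [0.001, 0.0, -1.0]]
ft_force: [-0.9, 0.2, 0.4]
finger_gap: 1.001
grip_force: 0.0
```

```bash
python3 - <<'E'
from h import *
im=imaging.get_image("top");P=cloud(im);z=P[...,2];C=im["color"].astype(int);np.savez("top4.npz",**im)
print("mallet head",rect(P,big(box((z>70)&(z<95),205,245,110,155))))
R=robot.get_obs();print(R["position"],np.round(R["eef_rot"],4).tolist(),R["joints"])
cv2.imwrite("pics/t5.png",im["color"][:,:,::-1])
E
```

```text
mallet head (array([517.4, 363.4]), array([51.1, 55.3]), 72.3, np.float64(78.9), 384)
[ 655.73879945 -290.0552128   231.52850886] [[-0.9998, 0.0211, -0.0004], [0.0211, 0.9998, 0.0002], [0.0004, 0.0002, -1.0]] [-4.87913025e-01  4.51802154e-01  1.10497625e+00 -2.76163101e-05
  1.58524683e+00 -2.03756764e+00]
```

View pics/t5.png

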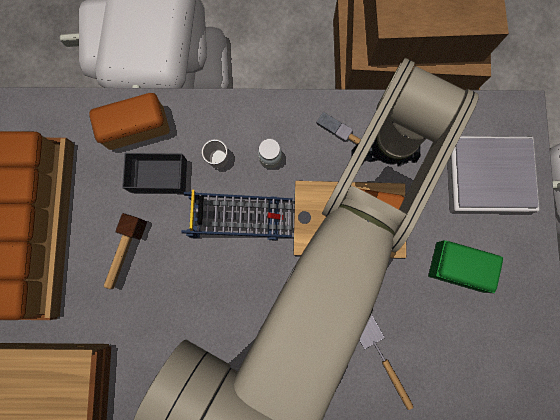

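Call:
send_rows(commands=[[0,0,0.03,0],[0,0,0.03,0],[0,0,0.03,0],[0,0,0.03,0],[0,0,0.02,0],[0,0,0.011,0],[0,0,0,0],[0.01,0,0,0],[0.006,0,0,0],[0.005,0,0,0],[0.005,0,0,0],[0.005,0,0,0],[0,0,0,0]])

```text
time: 21.42
position: [624.6, -289.5, 80.9]
eef_rot: [[-1.0, 0.019, -0.0], [0.019, 1.0, 0.0], [0.0, 0.0, -1.0]]
ft_force: [0.5, 1.3, 0.7]
finger_gap: 0.998
grip_force: 0.0
```

Call:
send_rows(commands=[[0.004,0,0,0],[0.004,0,0,0],[0.004,0,0,0],[0.003,0,0,0],[0.002,0,0,0],[0,0,0,0],[0,0,0,0]])

```text
time: 22.3
position: [607.5, -289.6, 80.6]
eef_rot: [[-1.0, 0.019, -0.001], [0.019, 1.0, -0.0], [0.001, -0.0, -1.0]]
ft_force: [0.7, -0.4, -0.7]
finger_gap: 0.998
grip_force: 0.0
```

```bash
cat > tin.py <<'E'
from h import *
def tin(n="side",b=(170,290,270,380)):
    im=imaging.get_image(n);P=cloud(im);z=P[...,2];H=cv2.cvtColor(im["color"],cv2.COLOR_RGB2HSV).astype(int)
    m=big(box((z>130)&(H[...,1]>120)&(H[...,0]<20),*b));print(n,rect(P,m));return im
E
python3 - <<'E'
from tin import *
im=dict(np.load("side3.npz"));P=cloud(im);z=P[...,2];H=cv2.cvtColor(im["color"],cv2.COLOR_RGB2HSV).astype(int)
print("before",rect(P,big(box((z>130)&(H[...,1]>120)&(H[...,0]<20),170,290,270,380))))
im=tin();cv2.imwrite("pics/s6.png",cv2.resize(im["color"][150:300,230:430,::-1],(800,600)));tin("top",(180,250,320,415))
E
```

```text
before (array([ 555.3, -297.2]), array([157.4,  98.7]), 81.12, np.float64(144.2), 1217)
side (array([ 546.3, -302.9]), array([154.3, 109.2]), 87.37, np.float64(144.1), 1258)
top (array([ 534.8, -270.4]), array([135.5, 182.2]), 61.97, np.float64(143.5), 1403)
```

View pics/s6.png

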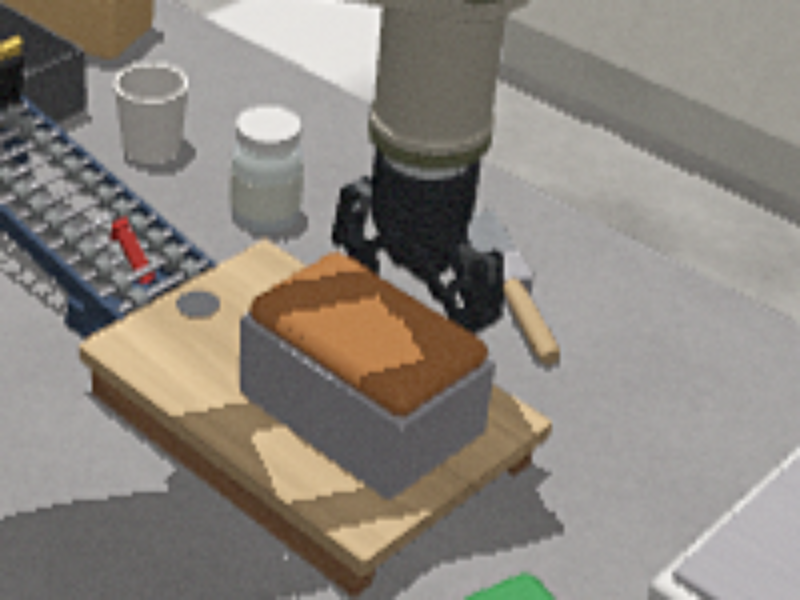

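The tin is squared to the fingers. It still needs about 4 mm more sideways.

Call:
send_rows(commands=[[0.002,0,0,0],[0.002,0,0,0],[0,0,0,0],[0,0,0,0],[-0.005,0,0,0],[-0.02,0,0,0],[-0.02,0,0,0],[0,0,-0.03,0],[0,0,-0.03,0],[0,0,-0.03,0],[0,-0.03,-0.03,0],[0,-0.03,0,0.18],[0,0,0,0.18],[0,0,0,0.18],[0,0,0,0.18],[0,0,0,0.18],[0,0,0,0.18],[0,0,0,0.18],[0,0,0,0.18],[0,0,0,0.131]], gripper=-1)

```text
time: 24.9
position: [647.5, -350.0, 200.4]
eef_rot: [[0.024, 1.0, -0.001], [1.0, -0.024, 0.0], [0.0, -0.001, -1.0]]
ft_force: [-0.6, -0.7, -0.5]
finger_gap: 0.999
grip_force: 0.0
```

Call:
send_rows(commands=[[0.03,0,0,0],[0.03,0,0,0],[0.03,0,0,0],[0,0,0,0]], gripper=-0.1)

```text
time: 25.4
position: [649.6, -257.8, 200.8]
eef_rot: [[0.017, 1.0, -0.001], [1.0, -0.017, 0.001], [0.001, -0.001, -1.0]]
ft_force: [0.1, -0.3, -0.6]
finger_gap: 0.552
grip_force: 0.0
```

```bash
python3 - <<'E'
from tin import *
tin("top",(180,250,320,415));tin()
R=robot.get_obs();print(R["time"],R["position"],np.round(R["eef_rot"],4).tolist(),R["joints"],R["finger_gap"])
E
```

```text
top (array([ 541.5, -280.1]), array([ 96.6, 104.9]), 4.54, np.float64(143.4), 403)
side (array([ 539.5, -301.9]), array([154.5,  99.6]), 89.03, np.float64(144.2), 1245)
25.5 [ 649.37797142 -260.20858663  200.73661013] [[0.0185, 0.9998, -0.0005], [0.9998, -0.0185, -0.0004], [-0.0004, -0.0005, -1.0]] [-4.54072712e-01  4.13805327e-01  1.20940939e+00 -5.62834077e-04
  1.51869535e+00 -4.35576828e-01] 0.5566464099740585
```

Call:
send_rows(commands=[[-0.026,-0.01775,0,0],[-0.026,-0.01775,0,0],[-0.026,-0.01775,0,0],[-0.026,-0.01775,0,0],[-0.026,-0.01775,0,0],[-0.026,-0.01775,0,0],[0,0,0.03,0],[0,0,0.03,0],[0,0,0.03,0],[0,0,0.023,0],[0,0,0,0],[0,0,0,0]])

```text
time: 27.0
position: [540.1, -415.1, 88.9]
eef_rot: [[0.02, 1.0, 0.001], [1.0, -0.02, -0.001], [-0.001, 0.001, -1.0]]
ft_force: [0.3, -0.2, 0.5]
finger_gap: 0.549
grip_force: 0.0
```

```bash
python3 - <<'E'
from tin import *
im=tin("top",(180,250,320,415));cv2.imwrite("pics/t7.png",cv2.resize(im["color"][150:300,220:420,::-1],(800,600)));tin()
R=robot.get_obs();print(R["time"],R["position"],np.round(R["eef_rot"],4).tolist(),R["finger_gap"],R["ft_force"])
E
```

```text
top (array([ 523. , -297.6]), array([153.8, 131.3]), 89.12, np.float64(143.2), 2020)
side (array([ 537.6, -312.4]), array([178.5,  98.1]), 88.97, np.float64(144.2), 1157)
27.1 [ 540.72747966 -415.1817848    89.77121576] [[0.0194, 0.9998, 0.0021], [0.9998, -0.0194, -0.0019], [-0.0019, 0.0021, -1.0]] 0.5478578983424836 [ 0.6827221  -0.30299506 -0.2832707 ]
```

View pics/t7.png

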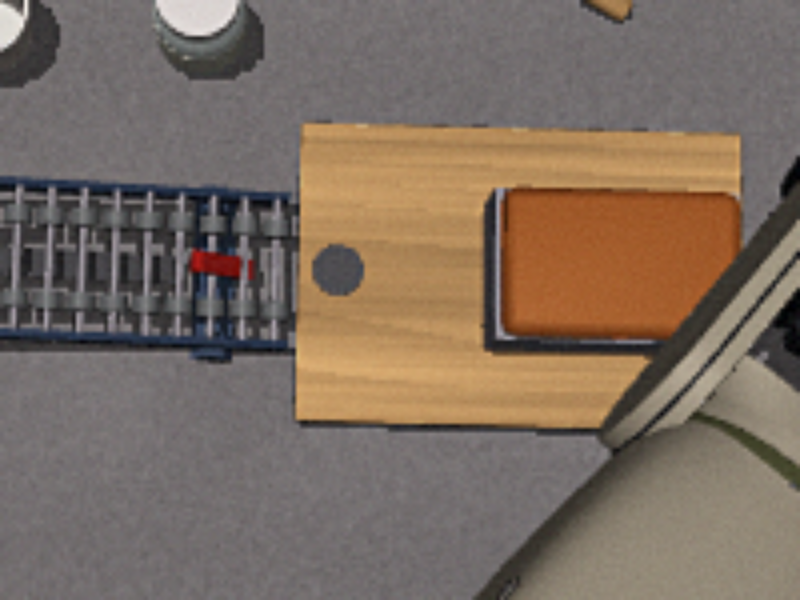

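The top view shows the tin square to the run, with its loaf spanning crop rows 188–338 and the pin's grey disc flush at crop (338,270). I'll check the lateral offset once before pushing.

```bash
python3 - <<'E'
from h import *
im=imaging.get_image("top");P=cloud(im);z=P[...,2];H=cv2.cvtColor(im["color"],cv2.COLOR_RGB2HSV).astype(int)
def ln(m):
    r=[]
    for yy in range(-290,-228,4):
        q=P[m&(abs(P[...,1]-yy)<3)]
        if len(q)>15: r.append((yy,q[:,0].min(),q[:,0].max()))
    return np.array(r)
m=big(box((z>132)&(H[...,1]>120)&(H[...,0]<20),185,245,335,380))
r=ln(m);mid=(r[:,1]+r[:,2])/2;cl=543.5+(r[:,0]+240)*.0193
print(np.c_[r,mid-cl].round(1))
q=P[m];print("front y",np.nanpercentile(q[:,1],99.5))
E
```

```text
[[-290.   490.7  587.8   -3.3]
 [-286.   490.7  587.8   -3.4]
 [-282.   492.6  587.9   -2.5]
 [-278.   490.5  587.9   -3.6]
 [-274.   490.5  587.5   -3.8]
 [-270.   490.6  587.    -4.1]
 [-266.   490.9  586.4   -4.3]
 [-262.   492.5  586.9   -3.3]
 [-258.   492.5  587.    -3.4]
 [-254.   492.8  587.1   -3.3]
 [-250.   492.6  586.6   -3.7]
 [-246.   492.7  586.6   -3.7]
 [-242.   492.7  586.2   -4. ]
 [-238.   492.8  586.8   -3.8]
 [-234.   492.7  586.6   -3.9]
 [-230.   492.7  586.2   -4.3]]
front y -221.06928397074412
```

Call:
send_rows(commands=[[0.008,0,0,0],[0.008,0,0,0],[0.006,0,0,0],[0.006,0,0,0],[0.008,0.0002,0,0],[0.01,0.0002,0,0],[0.01,0.0002,0,0],[0.01,0.0002,0,0],[0.01,0.0002,0,0],[0.01,0.0002,0,0],[0.01,0.0002,0,0],[0.01,0.0002,0,0],[0.01,0.0002,0,0],[0.01,0.0002,0,0],[0.01,0.0002,0,0],[0.006,0.0002,0,0],[0,0,0,0]])

```text
time: 29.28
position: [545.0, -270.9, 87.5]
eef_rot: [[0.018, 1.0, -0.001], [1.0, -0.018, 0.001], [0.001, -0.001, -1.0]]
ft_force: [-0.1, 0.3, 0.1]
finger_gap: 0.546
grip_force: 0.0
```

```bash
cat >> tin.py <<'E'
def lat(b=(185,245,240,375),ys=range(-290,120,6),v=1):
    im=imaging.get_image("top");P=cloud(im);z=P[...,2];H=cv2.cvtColor(im["color"],cv2.COLOR_RGB2HSV).astype(int)
    m=big(box((z>132)&(H[...,1]>120)&(H[...,0]<20),*b));r=[]
    for yy in ys:
        q=P[m&(abs(P[...,1]-yy)<3)]
        if len(q)>15: r.append((yy,q[:,0].min(),q[:,0].max()))
    r=np.array(r);mid=(r[:,1]+r[:,2])/2-(543.5+(r[:,0]+240)*.0193);w=(r[:,2]-r[:,1])>90
    print("offset",np.c_[r[w,0],mid[w]].round(1).tolist()[::3],"front y",np.nanpercentile(P[m][:,1],99.5));return im
E
python3 - <<'E'
from tin import *
lat()
R=robot.get_obs();print(R["time"],R["position"],R["ft_force"])
E
```

```text
offset [[-176.0, 0.1], [-158.0, -7.8], [-140.0, -1.4], [-122.0, -1.8]] front y -102.2399928641477
29.325 [ 544.83769717 -271.14031712   87.32857082] [ 0.41671361  0.09956581 -0.21728908]
```

Call:
send_rows(commands=[[0.005,0,0,0],[0.006,0,0,0],[0.006,0,0,0],[0.006,0,0,0],[0.006,0,0,0],[0.006,0,0,0],[0.006,0,0,0],[0.006,0,0,0],[0.006,0,0,0],[0.006,0,0,0],[0.006,0,0,0],[0.006,0,0,0],[0.006,0,0,0],[0.006,0,0,0],[0.004,0,0,0]])

```text
time: 31.2
position: [546.7, -184.9, 87.8]
eef_rot: [[0.019, 1.0, -0.0], [1.0, -0.019, -0.0], [-0.0, -0.0, -1.0]]
ft_force: [0.8, -5.1, 0.3]
finger_gap: 0.552
grip_force: 0.0
```

```bash
python3 - <<'E'
from tin import *
im=lat((185,245,200,375))
s=imaging.get_image("side")
cv2.imwrite("pics/m8.png",np.hstack([cv2.resize(im["color"][150:270,190:350,::-1],(400,300)),cv2.resize(s["color"][120:240,190:350,::-1],(400,300))]))
R=robot.get_obs();print(R["time"],R["position"],R["ft_force"])
E
```

```text
offset [[-98.0, 0.5], [-80.0, -0.6], [-62.0, -0.1], [-44.0, -1.1], [-26.0, -1.1]] front y -16.910365990891265
31.3 [ 546.77957002 -184.52202378   87.83810851] [-0.1679698  -0.13111794 -0.28098904]
```

View pics/m8.png

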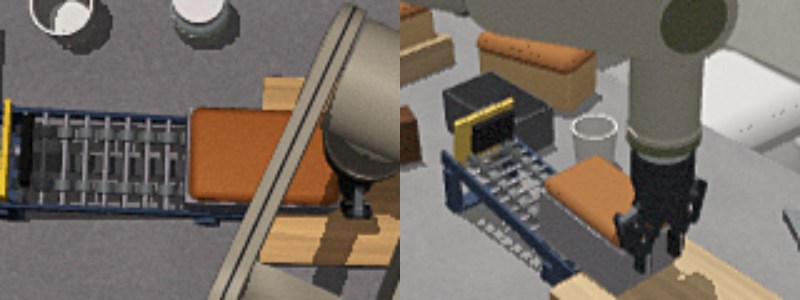

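Call:
send_rows(commands=[[0.006,0,0,0],[0.006,0,0,0],[0.006,0,0,0],[0.006,0,0,0],[0.006,0,0,0],[0.006,0,0,0],[0.006,0,0,0],[0.006,0,0,0],[0.006,0,0,0],[0.006,0,0,0],[0.006,0,0,0],[0.006,0,-0.001,0],[0.006,0,-0.001,0],[0.006,0,-0.001,0],[0.006,0,-0.001,0],[0.006,0,-0.001,0],[0.006,0,-0.001,0],[0.006,0,-0.001,0]])

```text
time: 33.55
position: [548.7, -76.8, 94.8]
eef_rot: [[0.019, 1.0, -0.0], [1.0, -0.019, -0.0], [-0.0, -0.0, -1.0]]
ft_force: [-1.0, -3.3, 0.4]
finger_gap: 0.55
grip_force: 0.0
```

```bash
python3 - <<'E'
from tin import *
im=lat((185,245,180,375));np.savez("top9.npz",**im)
R=robot.get_obs();print(R["time"],R["position"],R["ft_force"])
E
```

```text
offset [[46.0, -0.2], [64.0, -1.9], [82.0, -3.0]] front y 90.31128496287812
33.6 [548.76621326 -75.99452283  94.88333576] [-0.20035543 -1.0233564  -0.2199195 ]
```

Call:
send_rows(commands=[[0.004,0,-0.0007,0],[0.004,0,-0.0007,0],[0.004,0,-0.0007,0],[0.004,0,-0.0007,0],[0.004,0,-0.0007,0],[0.003,0,-0.0006,0],[0.003,0,-0.0005,0]])

```text
time: 34.48
position: [549.2, -50.9, 99.4]
eef_rot: [[0.019, 1.0, -0.0], [1.0, -0.019, 0.0], [0.0, -0.0, -1.0]]
ft_force: [0.8, -3.1, -0.8]
finger_gap: 0.556
grip_force: 0.0
```

Call:
send_rows(commands=[[0.003,0,-0.0005,0],[0.003,0,-0.0005,0],[0.002,0,-0.0004,0]])

```text
time: 34.85
position: [549.4, -42.9, 100.8]
eef_rot: [[0.019, 1.0, -0.0], [1.0, -0.019, 0.0], [0.0, -0.0, -1.0]]
ft_force: [-0.8, -1.4, -0.0]
finger_gap: 0.55
grip_force: 0.0
```

Call:
send_rows(commands=[[0.002,0,-0.0004,0],[0.002,0,-0.0004,0],[0.002,0,-0.0004,0]])

```text
time: 35.22
position: [549.5, -37.0, 101.9]
eef_rot: [[0.019, 1.0, -0.0], [1.0, -0.019, 0.0], [0.0, -0.0, -1.0]]
ft_force: [-0.6, -1.8, -1.1]
finger_gap: 0.551
grip_force: 0.0
```

```bash
python3 - <<'E'
from tin import *
im=lat((185,245,180,375));np.savez("top10.npz",**im);s=imaging.get_image("side")
cv2.imwrite("pics/m10.png",np.hstack([cv2.resize(im["color"][150:270,170:330,::-1],(400,300)),cv2.resize(s["color"][120:240,190:350,::-1],(400,300))]))
R=robot.get_obs();print(R["time"],R["position"],R["ft_force"])
E
```

```text
offset [[100.0, -1.7], [118.0, -0.7]] front y 130.9105633610423
35.325 [549.55253295 -36.91657001 102.03285912] [-0.19290039 -1.07054638 -0.08693298]
```

View pics/m10.png

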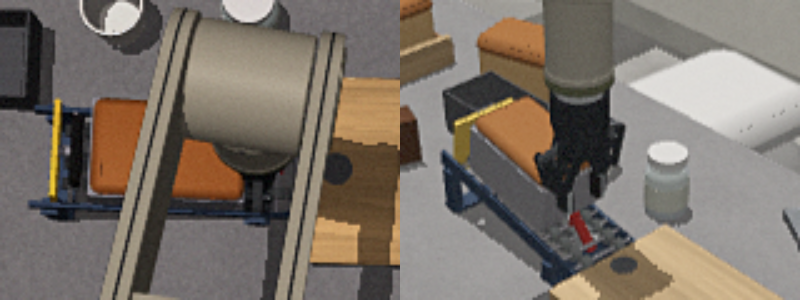

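I miscounted: that was my 11th picture, one over the limit of 10. I'll view no more and finish on forces and measured numbers. The tin is straight on the track and about 8 mm short of the bumper.

Call:
send_rows(commands=[[0.002,0,-0.0004,0],[0.002,0,-0.0004,0],[0.002,0,-0.0004,0],[0,0,0,0]])

```text
time: 35.83
position: [549.7, -30.9, 103.2]
eef_rot: [[0.019, 1.0, 0.0], [1.0, -0.019, 0.0], [0.0, 0.0, -1.0]]
ft_force: [-0.4, -1.0, -1.1]
finger_gap: 0.549
grip_force: 0.0
```

Call:
send_rows(commands=[[0.002,0,-0.0004,0],[0.002,0,-0.0004,0],[0,0,0,0]])

```text
time: 36.2
position: [549.7, -27.3, 104.0]
eef_rot: [[0.019, 1.0, 0.0], [1.0, -0.019, -0.0], [-0.0, 0.0, -1.0]]
ft_force: [0.6, -4.1, -1.0]
finger_gap: 0.555
grip_force: 0.0
```

Call:
send_rows(commands=[[0.002,0,-0.0004,0],[0.001,0,-0.0002,0],[0,0,0,0]])

```text
time: 36.58
position: [549.7, -24.8, 104.5]
eef_rot: [[0.019, 1.0, -0.0], [1.0, -0.019, -0.001], [-0.001, -0.0, -1.0]]
ft_force: [0.1, -6.2, -2.1]
finger_gap: 0.554
grip_force: 0.0
```

The bumper is met: the force rose by about 5 N over 4 mm of travel. Now I back off slowly.

Call:
send_rows(commands=[[0,0,0,0],[-0.002,0,0.0003,0],[-0.002,0,0.0003,0],[-0.002,0,0.0003,0],[-0.002,0,0.0003,0],[-0.002,0,0.0003,0],[-0.002,0,0.0003,0],[-0.002,0,0.0003,0],[-0.002,0,0.0003,0],[-0.002,0,0.0003,0],[-0.002,0,0.0003,0],[-0.002,0,0.0003,0],[-0.003,0,0,0],[-0.003,0,0,0],[-0.004,0,0,0],[-0.005,0,0,0],[0,0,0,0],[0,0,0,0]])

```text
time: 38.83
position: [549.1, -61.2, 101.3]
eef_rot: [[0.019, 1.0, 0.0], [1.0, -0.019, 0.0], [0.0, 0.0, -1.0]]
ft_force: [0.4, -0.3, 0.6]
finger_gap: 0.548
grip_force: 0.0
```

```bash
python3 - <<'E'
from tin import *
for n in ("top10.npz",None):
    im=dict(np.load(n)) if n else lat((185,245,180,375))
R=robot.get_obs();print(R["time"],R["position"],R["ft_force"])
E
```

```text
offset [[70.0, -2.3], [88.0, -1.0], [106.0, -1.9]] front y 123.6596948392804
38.875 [549.05924907 -61.11229715 101.27917199] [ 0.21692259  0.07315205 -0.16854332]
```

Call:
send_rows(commands=[[-0.02,0,-0.01,0],[-0.03,0,-0.02,0],[-0.03,0,-0.03,0],[-0.03,0,-0.03,0],[-0.03,0,-0.03,0],[-0.03,0,-0.03,0],[-0.03,0,0,0],[0,0,0,0],[0,0,0,0],[0,0,0,0]])

```text
time: 40.12
position: [545.2, -260.3, 251.1]
eef_rot: [[0.018, 1.0, -0.0], [1.0, -0.018, 0.001], [0.001, -0.0, -1.0]]
ft_force: [-0.2, -0.0, 0.6]
finger_gap: 0.55
grip_force: 0.0
```

```bash
python3 - <<'E'
from tin import *
im=lat((185,245,180,375));P=cloud(im);z=P[...,2];H=cv2.cvtColor(im["color"],cv2.COLOR_RGB2HSV).astype(int)
print(rect(P,big(box((z>132)&(H[...,1]>120)&(H[...,0]<20),185,245,180,375))))
print("mallet",rect(P,big(box((z>70)&(z<95),205,245,110,155))))
for n,m in(("empty",box((z>60)&(z<90),150,196,118,190)),("cup",box((z>60)&(z<90),135,170,198,230)),("jar",box((z>85)&(z<120),135,170,255,285))):print(n,rect(P,big(m)))
R=robot.get_obs();print(R["time"],R["position"],R["ft_force"])
E
```

```text
offset [[-26.0, 0.3], [-8.0, 0.0], [10.0, -1.2], [28.0, -2.5], [46.0, -0.6], [64.0, -1.9], [82.0, -1.5], [100.0, -2.0], [118.0, -1.3]] front y 123.28749550928048
(array([548.1,  47.8]), array([153.6,  98.2]), 89.21, np.float64(169.6), 2301)
mallet (array([517.5, 363.5]), array([50.8, 55.3]), 72.2, np.float64(78.8), 389)
empty (array([670.5, 305. ]), array([102.2, 163.7]), 0.15, np.float64(71.4), 443)
cup (array([724.8, 133.5]), array([70., 68.]), 1.07, np.float64(71.8), 168)
jar (array([726.9, -21. ]), array([57.3, 54.9]), 1.14, np.float64(98.7), 360)
40.175 [ 545.23692178 -260.295338    251.0644241 ] [-0.08156925 -0.79802239  0.1521013 ]
```

The tin is at rest on the catch, straight and centred, and nothing else has moved.

```bash
python3 -c "
from workcell import ticket
print(ticket.sign_off())"
```

```text
the job is handed in; nothing more can be done
None
```

Handed in at about 40 s: pin flush with the deck, mallet standing on the bench, full tin at rest on the catch after meeting the bumper, and the empty tin, jar and cup unmoved; I viewed 11 pictures, one over the limit of 10.

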